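# Set the slice thickness on the bench slicer and shut the cover

### The job

The pineapple slicer has a fresh blade and must be set to the marked slice thickness: roll the knurled adjuster wheel under a fingertip until the gap has closed so far that the stop plate's pointer stands in the middle of the marker's notch, then push the hinged splash cover fully shut over the wheel so that the setting cannot be knocked. Touch only the wheel and the cover: do not push the stop plate or touch the blade head, and leave the loose things beside the slicer where they lie. Take the hand away at the end.

Things in the scene. Friction and masses are not known exactly. Their poses are not given: they have to be found in the camera images.
- slicer: Bench slicer, fixed: aluminium base 160 x 286 mm, its top at 22 mm. Origin on the table under the base's middle; x points to its back (away from the robot at yaw 0); along y come the white fruit cradle (-y end), the blade head (y = -0.03), the stop plate, then wheel and splash cover (+y end). The blade head's columns reach 168 mm above the table
- thumbwheel: Knurled steel adjuster wheel, 48 mm diameter, 26 mm wide, axis level along the slicer's y. Origin at its centre, 58 mm above the table: its top is at 82 mm, 12 mm above the cheeks beside it. Rolling its top toward the slicer's +x closes the gap (stop plate moves to -y) by 0.146 mm per mm of rim; backward opens it. Turns by friction under shut fingertips pressed on 5 to 15 N; stays where left
- stop_plate: White stop plate, 104 mm wide, top 106 mm above the table, sliding along the slicer's y on two steel rods, driven by the wheel's screw. Origin on its blade-side face, 22 mm above the table. The gap to the blade starts at 24 to 32 mm and can close to 6 mm, so it does not stop by itself at the mark. Not to be pushed directly
- blade: Blade head, parked down and fixed: upright blade, crosshead with two wing nuts and a black handle, between two columns. Origin as the slicer's; the blade's face toward the stop plate is at y = -0.018 of the slicer. Must not be touched
- pointer (a point): Tip of the thin black pointer (2.4 mm wide) that the stop plate carries over the scale rail at the front (-x) edge of the base, 34 mm above the table; it moves with the stop plate
- notch (a point): Middle of the 6.4 mm wide notch between the two lugs of the small steel marker on the front of the scale rail, 34 mm above the table. It is fixed, but elsewhere along the rail each time, to the blade side (-y) of the pointer. The setting is right when pointer and notch have the same y in the slicer's frame
- spanner: Loose combination spanner, 163 mm, lying beside the cradle end; leave it. Origin at the middle of its underside
- hexkey: Loose black hex key, 90 mm, beyond the spanner; leave it. Origin at the middle of its underside
- wingnut: Loose wing nut, 43 mm across the wings, on the table beyond the cover end; leave it. Origin at the middle of its underside
- cover (a joint): Steel splash cover of the wheel, a hood 66 mm wide (slicer x), open below, hinged at the +y end about a level axis along x. 0 is open: it leans outward, its top plate facing +y; 1.92 rad is shut, lying over the wheel, top at 92 mm. It closes by swinging up and over toward the blade. Stiff hinge (about 2 N at the lip): stays where it is left, so push it right home. Starts at 0 to 0.25
- cover_lip (a point): Middle of the outer face at the free edge (rolled lip, 6 mm) of the cover's top plate, 74 mm from the hinge axis; about 111 mm above the table when open, 92 mm when shut. The top plate's outer face runs straight from this edge toward the hinge side, 67 mm long, its plane 32 mm from the hinge axis; that face is the one to push
- cover_hinge (a point): Middle of the cover's hinge axis, on the slicer, 60 mm above the table, 35 mm to +y of the wheel's centre

How it is judged:
By the outcome, as a careful person would: the job done as asked, in the order asked, and still so for the second after the job is handed in, with the robot touching nothing.
It also fails if it takes over 64 s, if anything falls off the work surface, if the arm or the gripper's body presses on something with over 40 N, if the wrist force passes 120 N, or if a joint passes its speed limit or range.

### The arm

A 7-joint arm with a two-finger parallel gripper is mounted at the origin on a cart in front of the work surface, level with it; the furniture and walls round the work are solid. World frame = base frame: x ahead of the robot, y to its left, z up, the work surface at z = 0. Lengths are in m, angles in rad, forces in N, time in s.
With the tool pointing down it reaches from about 0.425 to 0.875 m from the base axis. Payload 4.7 kg.
Tool frame: the origin (TCP) lies midway between the tips of the shut fingers; the grasp point (between the pads) lies 19 mm behind it; z points along the fingers, y is the line along which they close (so a half turn about z gives the same grasp; the last joint's range is limited). The gripper opens to 87 mm and grips with 3 to 60 N. Pads are 19 mm wide; open, the fingers measure 117 mm over their backs; the gripper's body (75 mm by 190 mm) begins 51 mm behind the grasp point.
Start: joints at [0.014, 0.321, -0.07, 1.45, 0.023, 1.371, -0.057], TCP at [0.65, -0, 0.223] pointing down, gripper open.
Joint ranges: [-2.86, 2.86], [-0.3, 2.09], [-1.38, 1.24], [0.06, 2.45], [-1.56, 4.7], [0.09, 2.05], [-2.69, 2.69]. Speed limits (rad/s): [2.57, 2.57, 3.14, 3.14, 3.14, 3.14, 3.14].

### API

Orientations are given as a rotation vector (axis times angle).
In Python, from bench import ctrl, camrig, workorder, get_state gives the robot as it stands (ctrl), with the cameras (camrig), the job (workorder) and the readings as plain functions.
- The arm moves only by the tool drive_effector, called in YAML: its name, and indented under it one key for each argument. Schema: {"type":"object","properties":{"offsets":{"type":"array","items":{"type":"object","properties":{"d":{"type":"array","items":{"type":"number"},"minItems":3,"maxItems":3},"twist":{"type":"number"},"jaw":{"type":"number"}},"additionalProperties":false,"required":["jaw"]},"minItems":1,"maxItems":20},"clamp_n":{"type":"number"},"only":{"type":"string"},"quiet":{"type":"boolean"},"lines":{"type":"string"}},"required":["offsets"],"additionalProperties":false}. offsets is a list of rows, 1 to 20 of them, each an object with the fields d (a list: dx, dy, dz in a scale on which 1.0 is 25 cm), twist (a turn about the tool's z in normalised numbers (1 is pi/2 rad)), jaw (the opening from 0.0 (shut) to 1.0 (fully open)); a field left out counts as zero (the opening has to be given); each row is the pose to reach, as a shift and turn from the pose commanded when the call began, along the tool's axes at that moment; what a row does not reach only later rows make up. A row lasts 1/10 s, in which the tool goes at most 0.05 m and 0.15 rad, less where a joint would pass 70% of its speed; a pose out of reach is approached as far as the arm can. The fingers move at their own pace and stop on an object; clamp_n is the grip in N (left out, the last holds). Time passes only in rows, so rows that do not move let the fingers close. The tool returns the time, the measured TCP pose, the force, the opening and the grip force at its end. only (a regular expression) keeps the lines of the reply that match it, lines (a string "A,B") keeps lines A to B, and quiet returns only ok. Shift and turn numbers lie between -1 and 1, and a call with a number outside is refused. Input that does not fit is refused with a message, and nothing moves.
- get_state(): the state, without advancing time (a new reading comes with each control period).
- camrig.get_image(name): name is "scene" or "side" or "wrist"; returns the picture (420x560x3 uint8, red, green, blue); there is no depth.
- camrig.camera_model(name): a dict with "vertical_fov" (degrees; the focal length in pixels is half the picture's height over the tangent of half this angle, whatever the lens; pixels are square), "cx", "cy" (the principal point, pixels), "rvec" (rotation vector, rad) and "tvec" (3), from world to camera coordinates, as OpenCV has them; the wrist camera has in their place "hand_eye" (4x4, takes a point from camera to tool coordinates, whose origin is the TCP and whose axes are the flange's). Camera axes: x right, y down, z forward; pixel columns grow to the right and rows downward; lengths in m; the calibration is good to about 2 mm. A picture is of the moment at which its call begins: read the wrist's pose just before it. camera_model takes no time and is no camera call.
- workorder.close_job(): hands the job in; it is judged then, once.
The state is a dict: "time": time; "joint_positions": joint angles; "qd": joint speeds; "joint_torque": joint torques, N m; "position": TCP position; "tool_rot": TCP orientation; "ft_force": force on the tool from outside, world axes, zero at the start; "torque": the same for the moment, N m; "grip_width": opening from 0.0 (shut) to 1.0 (fully open); "grip_force": force on a finger pad.
Only numpy, scipy, OpenCV 4.12 (cv2) and the standard library are available. Lean on these libraries where they do the work, as an engineer would, in place of code of your own. Each camera call takes 0.05 s, during which the arm holds its last target. There are 200 camera calls.

## Working session

There is one attempt and no reset: what is moved stays moved. The work goes in short steps, Python scripts to look and compute and a tool call to move; the robot and the scene stay as the last step left them, time stands still between calls to the robot, and variables do not carry over. Pictures are saved under pics/ and viewed, at most 12 in all, crops included, and the job is handed in when it is done.

```bash
ls; mkdir -p pics; python3 - <<'E'
from bench import ctrl, camrig, workorder, get_state
import cv2
for n in("scene","side","wrist"):
    im=camrig.get_image(n); cv2.imwrite(f"pics/{n}0.png",im[:,:,::-1]); print(n,camrig.camera_model(n))
s=get_state();print(s)
E
```

```text
bench.py
pics
scene {'vertical_fov': 54.055311785819605, 'cx': 278.54611684523644, 'cy': 206.72329128134018, 'rvec': array([ 1.00614217, -2.19430852,  1.27999027]), 'tvec': array([0.3885638 , 0.28364704, 0.58565639])}
side {'vertical_fov': 55.97512203489289, 'cx': 277.6994048563883, 'cy': 221.3915470230126, 'rvec': array([ 2.2966892 , -0.18879306,  0.09847813]), 'tvec': array([-0.4814903 ,  0.15304185,  0.82921651])}
wrist {'vertical_fov': 58.86861676621893, 'cx': 279.9565387389545, 'cy': 213.61180682340202, 'hand_eye': array([[ 7.07293769e-04, -9.60086998e-01, -2.79700653e-01,
         7.73503684e-02],
       [ 9.99998173e-01,  1.82305916e-04,  1.90297352e-03,
        -6.82721165e-04],
       [-1.77602905e-03, -2.79701488e-01,  9.60085373e-01,
        -1.62424877e-01],
       [ 0.00000000e+00,  0.00000000e+00,  0.00000000e+00,
         1.00000000e+00]])}
{'time': 0.15, 'joint_positions': array([ 0.01410233,  0.32167787, -0.0700758 ,  1.45138722,  0.02260079,
        1.37077869, -0.0569226 ]), 'qd': array([-0.00101605, -0.00316985, -0.00204972, -0.00251796, -0.0003846 ,
        0.00041873,  0.00064523]), 'joint_torque': array([ 2.16972071e-04, -4.91794288e+01, -4.04079035e-01, -3.12878716e+01,
       -6.39387709e-02,  4.04033612e-02,  9.90178205e-05]), 'position': array([ 6.49591710e-01, -5.32954895e-05,  2.21700142e-01]), 'tool_rot': array([-2.22076419e+00, -2.22074407e+00,  1.72125956e-03]), 'ft_force': array([ 0.11775772,  0.53017168, -0.39937324]), 'torque': array([-0.01692978, -0.00219262, -0.03087427]), 'grip_force': 0.0, 'grip_width': 0.9978739919177345}
```

View pics/scene0.png

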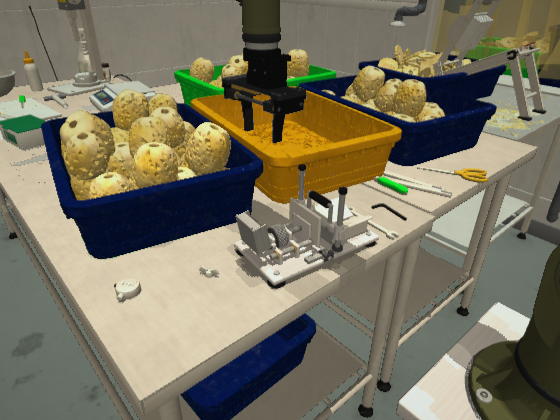

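View pics/side0.png

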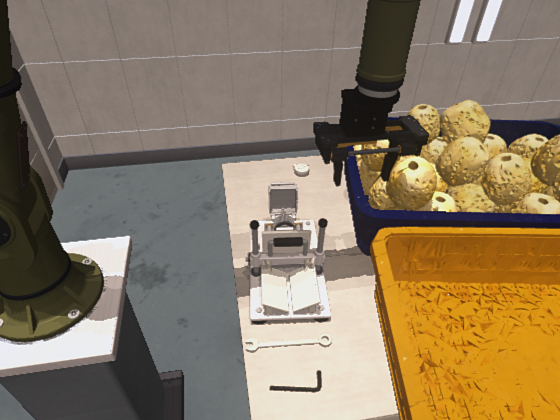

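View pics/wrist0.png

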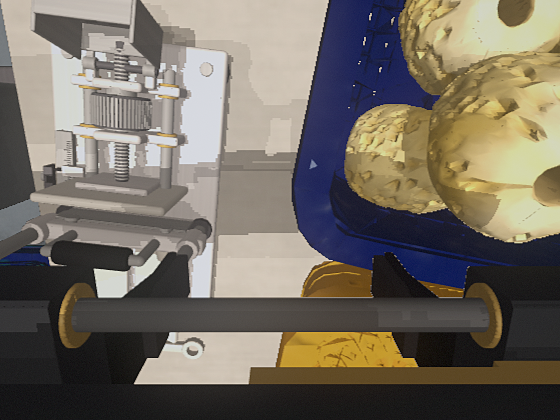

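The slicer stands at yaw near 0 with its wheel at wrist pixel (121,110), pointer and marker around (50–70,150–170), and the cover open at the top. Next I'll compute its pose and look closer.

```bash
cat > h.py <<'E'
from bench import ctrl, camrig, workorder, get_state
import numpy as np, cv2
from scipy.spatial.transform import Rotation as R
def shot(n,name=None):
    s=get_state(); im=camrig.get_image(n)[:,:,::-1].copy(); m=camrig.camera_model(n)
    f=210/np.tan(np.radians(m["vertical_fov"]/2))
    if n=="wrist":
        T=np.eye(4);T[:3,:3]=R.from_rotvec(s["tool_rot"]).as_matrix();T[:3,3]=s["position"]
        T=T@m["hand_eye"]
    else:
        T=np.eye(4);T[:3,:3]=R.from_rotvec(m["rvec"]).as_matrix();T[:3,3]=m["tvec"];T=np.linalg.inv(T)
    if name: cv2.imwrite("pics/"+name,im)
    return im,(T,f,m["cx"],m["cy"])
def ray(c,u,v,z):
    T,f,cx,cy=c; d=T[:3,:3]@[(u-cx)/f,(v-cy)/f,1]; o=T[:3,3]; return o+d*(z-o[2])/d[2]
def proj(c,p):
    T,f,cx,cy=c; q=T[:3,:3].T@(np.array(p)-T[:3,3]); return f*q[0]/q[2]+cx,f*q[1]/q[2]+cy
E
python3 - <<'E'
from h import *
im,c=shot("wrist")
for u,v,z in[(121,110,.076),(92,95,.07),(227,50,.022),(212,295,.022),(206,69,.022),(68,150,.034),(50,170,.034),(58,256,.16),(130,256,.16),(163,70,.058)]: print(u,v,ray(c,u,v,z).round(4))
im,c=shot("side")
for u,v,z in[(251,322,.022),(330,320,.022)]: print(u,v,ray(c,u,v,z).round(4))
E
```

```text
121 110 [0.5225 0.0735 0.076 ]
92 95 [0.4981 0.085  0.07  ]
227 50 [0.6017 0.1248 0.022 ]
212 295 [ 0.5758 -0.12    0.022 ]
206 69 [0.5819 0.1089 0.022 ]
68 150 [0.4515 0.037  0.034 ]
50 170 [0.4315 0.0182 0.034 ]
58 256 [ 0.5053 -0.0167  0.16  ]
130 256 [ 0.552  -0.0167  0.16  ]
163 70 [0.5533 0.1049 0.058 ]
251 322 [ 0.4106 -0.1505  0.022 ]
330 320 [ 0.5617 -0.1706  0.022 ]
```

Units first: shifts go in shares of 25 cm and turns go in shares of pi/2 rad. So -0.14 m is -0.56, -0.12 m is -0.48, 0.11 rad is 0.07.

drive_effector:
  offsets:
    - {"d":[0.1,-0.16,0],"twist":0.07,"jaw":0}
    - {"d":[0.16,-0.32,0],"twist":0.07,"jaw":0}
    - {"d":[0.2,-0.48,0],"twist":0.07,"jaw":0}
    - {"d":[0.24,-0.56,-0.04],"twist":0.07,"jaw":0}
    - {"d":[0.24,-0.56,-0.04],"twist":0.07,"jaw":0}
    - {"d":[0.24,-0.56,-0.04],"twist":0.07,"jaw":0}
    - {"d":[0.24,-0.56,-0.04],"twist":0.07,"jaw":0}

```text
time: 0.95
position: [0.5107, 0.0592, 0.2323]
tool_rot: [2.341, 2.094, -0.0]
ft_force: [0.2, -0.1, -0.4]
grip_width: 0.452
grip_force: 0.0
```

```bash
python3 - <<'E'
from h import *
im,c=shot("wrist")
cv2.imwrite("pics/w1.png",cv2.resize(im,(784,588),interpolation=cv2.INTER_CUBIC))
E
```

```text
(no output)
```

View pics/w1.png

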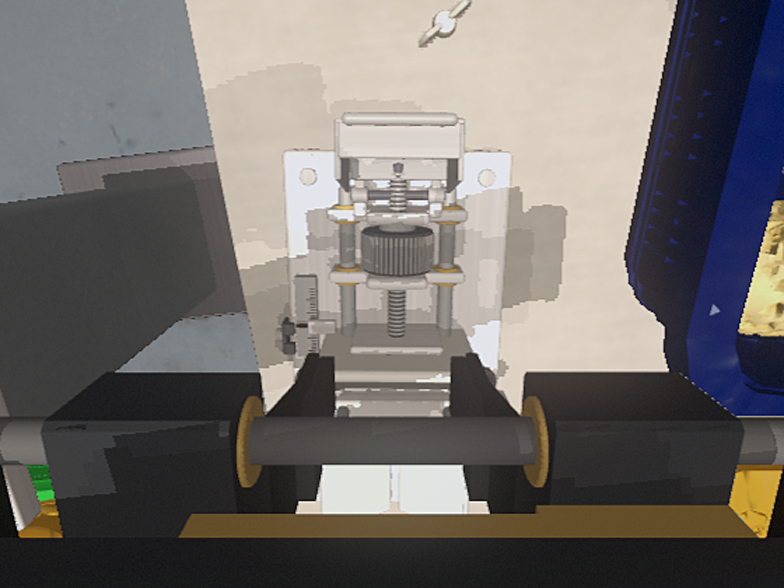

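```bash
python3 - <<'E'
from h import *
im,c=shot("wrist")
cv2.imwrite("pics/w2.png",cv2.resize(im[185:285,185:275],None,fx=6,fy=6,interpolation=cv2.INTER_CUBIC))
for u,v,z in[(285,150,.022),(512,152,.022),(362,250,.076),(433,250,.076),(397,227,.076),(397,275,.076),(343,118,.1),(458,116,.1)]: print(u,v,ray(c,u/1.4,v/1.4,z).round(4))
E
```

```text
285 150 [0.4458 0.1424 0.022 ]
512 152 [0.6009 0.1239 0.022 ]
362 250 [0.4938 0.0774 0.076 ]
433 250 [0.5376 0.0725 0.076 ]
397 227 [0.5169 0.0892 0.076 ]
397 275 [0.5137 0.0592 0.076 ]
343 118 [0.4946 0.1539 0.1   ]
458 116 [0.5558 0.1481 0.1   ]
```

View pics/w2.png

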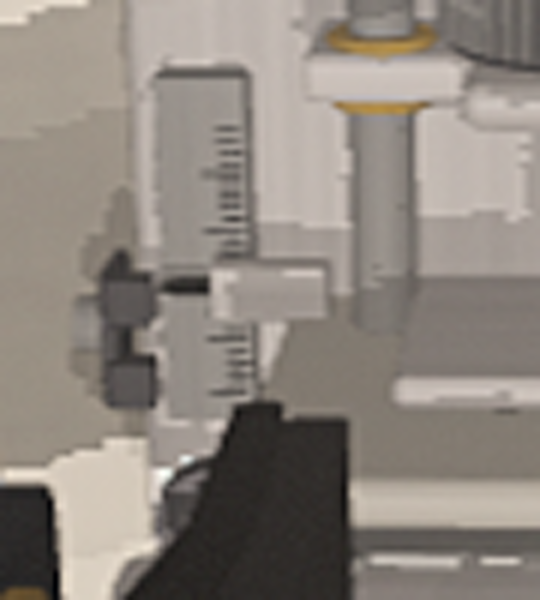

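Pointer at crop row 286, lugs at rows 275–322 and 360–405, so the notch middle is at row 341. That is about 9 px, or roughly 9 mm of travel. I'll compute it exactly and approach the wheel.

To row units: 0.14 m is 0.56, 0.016 m is 0.064.

```bash
python3 - <<'E'
from h import *
im,c=shot("wrist")
p=ray(c,185+180/6,185+286/6,.034);n=ray(c,185+129/6,185+341/6,.034)
d=n-p; print(p,n, d@[.1187,.993,0])
E
```

```text
[0.4390049  0.01888995 0.034     ] [0.42870814 0.00997897 0.034     ] -0.010070829513868767
```

drive_effector:
  offsets:
    - {"d":[0.064,-0.032,0.16],"jaw":0}
    - {"d":[0.064,-0.032,0.32],"jaw":0}
    - {"d":[0.064,-0.032,0.48],"jaw":0}
    - {"d":[0.064,-0.032,0.56],"jaw":0}
    - {"d":[0.064,-0.032,0.56],"jaw":0}
    - {"d":[0.064,-0.032,0.56],"jaw":0}
    - {"d":[0.064,-0.032,0.56],"jaw":0}

```text
time: 1.8
position: [0.5054, 0.0769, 0.0942]
tool_rot: [2.339, 2.095, 0.004]
ft_force: [-0.1, 1.2, 0.3]
grip_width: 0.007
grip_force: 0.0
```

To row units: 0.012 m is 0.048, 0.01 m is 0.04.

drive_effector:
  offsets:
    - {"d":[0,0,0.024],"jaw":0}
    - {"d":[0,0,0.04],"jaw":0}
    - {"d":[0,0,0.048],"jaw":0}
    - {"d":[0,0,0.048],"jaw":0}

```text
time: 2.2
position: [0.5042, 0.0768, 0.0813]
tool_rot: [2.34, 2.096, 0.001]
ft_force: [-0.8, 0.6, 2.1]
grip_width: 0.005
grip_force: 1.7
```

drive_effector:
  offsets:
    - {"d":[0,0,0.004],"jaw":0}
    - {"d":[0,0,0.004],"jaw":0}

```text
time: 2.4
position: [0.5043, 0.0768, 0.081]
tool_rot: [2.34, 2.096, 0.001]
ft_force: [-2.9, -0.7, 8.9]
grip_width: 0.002
grip_force: 4.8
```

To row units: 0.024 m is 0.096, 0.004 m is 0.016.

drive_effector:
  offsets:
    - {"d":[0,0.016,0],"jaw":0}
    - {"d":[0,0.032,0],"jaw":0}
    - {"d":[0,0.048,0],"jaw":0}
    - {"d":[0,0.064,0],"jaw":0}
    - {"d":[0,0.08,0],"jaw":0}
    - {"d":[0,0.096,0],"jaw":0}
    - {"d":[0,0.096,0],"jaw":0}

```text
time: 3.1
position: [0.5298, 0.0739, 0.0811]
tool_rot: [2.339, 2.094, 0.005]
ft_force: [0.0, -1.8, 6.4]
grip_width: 0.008
grip_force: 3.1
```

```bash
python3 - <<'E'
from h import *
im,c=shot("wrist")
u,v=proj(c,(.434,.015,.034)); u=int(u);v=int(v); print(u,v)
y0,x0=max(v-60,0),max(u-60,0)
print(x0,y0); cv2.imwrite("pics/w3.png",cv2.resize(im[y0:y0+120,x0:x0+120],None,fx=5,fy=5,interpolation=cv2.INTER_CUBIC))
E
```

```text
143 340
83 280
```

View pics/w3.png

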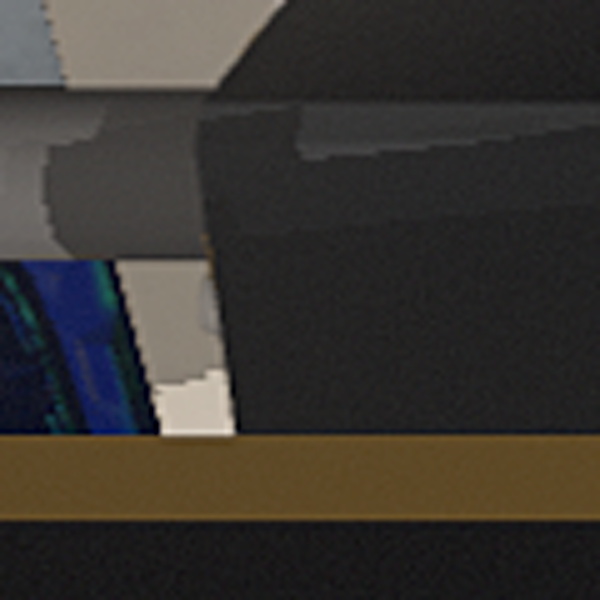

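The gripper hides the rail here. I'll do a second stroke, then lift to look.

To row units: -0.026 m is -0.104, -0.006 m is -0.024.

drive_effector:
  offsets:
    - {"d":[0,0,-0.032],"jaw":0}
    - {"d":[0,-0.052,-0.032],"jaw":0}
    - {"d":[0,-0.104,-0.032],"jaw":0}
    - {"d":[0,-0.104,-0.012],"jaw":0}
    - {"d":[0,-0.104,0],"jaw":0}
    - {"d":[0,-0.104,0],"jaw":0}
    - {"d":[0,-0.088,0],"jaw":0}
    - {"d":[0,-0.072,0],"jaw":0}
    - {"d":[0,-0.056,0],"jaw":0}
    - {"d":[0,-0.04,0],"jaw":0}
    - {"d":[0,-0.024,0],"jaw":0}
    - {"d":[0,-0.008,0],"jaw":0}
    - {"d":[0,-0.008,0],"jaw":0}

```text
time: 4.45
position: [0.5284, 0.0741, 0.0814]
tool_rot: [2.338, 2.093, 0.006]
ft_force: [0.8, -0.9, 9.0]
grip_width: 0.011
grip_force: 4.4
```

drive_effector:
  offsets:
    - {"d":[0,-0.02,-0.16],"jaw":0}
    - {"d":[-0.04,-0.06,-0.32],"jaw":0}
    - {"d":[-0.064,-0.06,-0.48],"jaw":0}
    - {"d":[-0.064,-0.06,-0.56],"jaw":0}
    - {"d":[-0.064,-0.06,-0.6],"jaw":0}
    - {"d":[-0.064,-0.06,-0.6],"jaw":0}
    - {"d":[-0.064,-0.06,-0.6],"jaw":0}

```text
time: 5.15
position: [0.5083, 0.0601, 0.2279]
tool_rot: [-2.339, -2.095, 0.003]
ft_force: [0.5, 0.5, 0.0]
grip_width: 0.002
grip_force: 0.0
```

```bash
python3 - <<'E'
from h import *
im,c=shot("wrist")
u,v=proj(c,(.434,.015,.034)); u=int(u);v=int(v)
y0,x0=v-50,u-40
print(x0,y0); cv2.imwrite("pics/w4.png",cv2.resize(im[y0:y0+90,x0:x0+90],None,fx=6,fy=6,interpolation=cv2.INTER_CUBIC))
E
```

```text
172 188
```

View pics/w4.png

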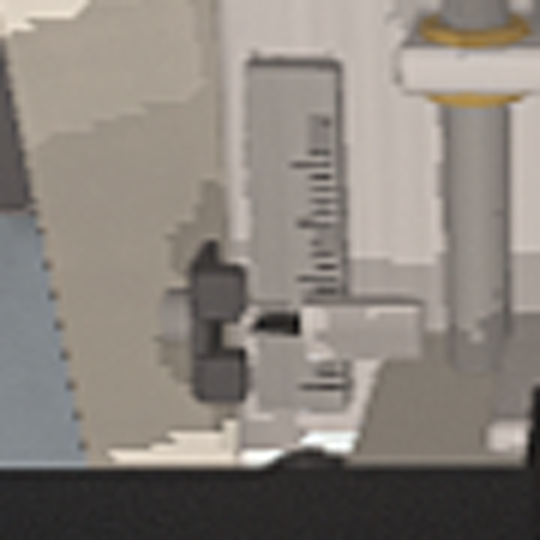

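Pointer row is 324 and the notch middle about row 334, so roughly 1.6 mm is left, but the view is oblique. I'll take a near-vertical view between the open fingers to remove parallax.

To row units: -0.097 m is -0.388, -0.09 m is -0.36.

drive_effector:
  offsets:
    - {"d":[-0.12,-0.08,0],"jaw":1}
    - {"d":[-0.24,-0.16,0],"jaw":1}
    - {"d":[-0.36,-0.244,0],"jaw":1}
    - {"d":[-0.388,-0.244,0],"jaw":1}
    - {"d":[-0.388,-0.244,0],"jaw":1}
    - {"d":[-0.388,-0.244,0],"jaw":1}
    - {"d":[-0.388,-0.244,0],"jaw":1}
    - {"d":[-0.388,-0.244,0],"jaw":1}

```text
time: 6.0
position: [0.4381, -0.0286, 0.2292]
tool_rot: [-2.338, -2.098, 0.001]
ft_force: [-0.7, -0.1, 0.4]
grip_width: 0.65
grip_force: 0.0
```

```bash
python3 - <<'E'
from h import *
im,c=shot("wrist")
u,v=proj(c,(.434,.012,.034)); u=int(u);v=int(v)
y0,x0=v-45,u-45
print(x0,y0,c[0][:3,3]); cv2.imwrite("pics/w5.png",cv2.resize(im[y0:y0+90,x0:x0+90],None,fx=6,fy=6,interpolation=cv2.INTER_CUBIC))
E
```

```text
226 101 [0.44582431 0.04827542 0.39164959]
```

View pics/w5.png

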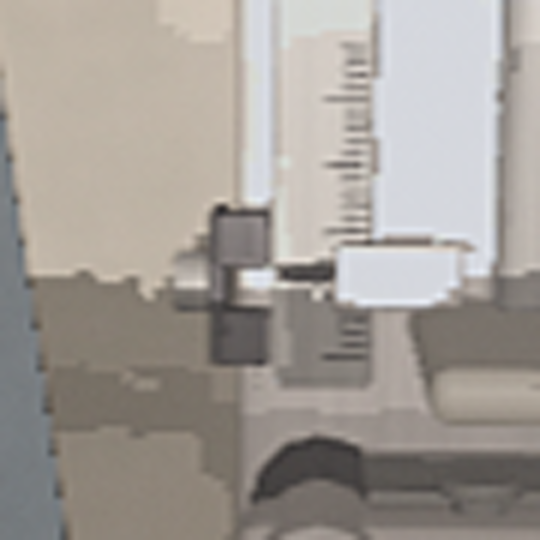

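Near-vertical view: lugs rows 207–265 and 307–363 (middle 286), pointer row about 272, so about 2.2 mm or 15 mm of rim is left.

To row units: 0.136 m is 0.544, 0.112 m is 0.448.

drive_effector:
  offsets:
    - {"d":[0.14,0.08,0],"jaw":0}
    - {"d":[0.28,0.16,0],"jaw":0}
    - {"d":[0.4,0.228,0],"jaw":0}
    - {"d":[0.448,0.228,0],"jaw":0}
    - {"d":[0.448,0.228,0.16],"jaw":0}
    - {"d":[0.448,0.228,0.32],"jaw":0}
    - {"d":[0.448,0.228,0.48],"jaw":0}
    - {"d":[0.448,0.228,0.544],"jaw":0}
    - {"d":[0.448,0.228,0.544],"jaw":0}
    - {"d":[0.448,0.228,0.544],"jaw":0}
    - {"d":[0.448,0.228,0.544],"jaw":0}

```text
time: 7.15
position: [0.508, 0.0756, 0.0953]
tool_rot: [2.339, 2.095, 0.004]
ft_force: [0.5, 0.2, -0.2]
grip_width: 0.007
grip_force: 0.0
```

drive_effector:
  offsets:
    - {"d":[0,0,0.032],"jaw":0}
    - {"d":[0,0,0.044],"jaw":0}
    - {"d":[0,0,0.044],"jaw":0}

```text
time: 7.45
position: [0.5066, 0.0754, 0.0824]
tool_rot: [2.34, 2.096, -0.0]
ft_force: [-0.0, -0.2, -0.4]
grip_width: 0.006
grip_force: 0.0
```

To row units: 0.002 m is 0.008, 0.001 m is 0.004.

drive_effector:
  offsets:
    - {"d":[0,0,0.004],"jaw":0}
    - {"d":[0,0,0.008],"jaw":0}
    - {"d":[0,0,0.008],"jaw":0}

```text
time: 7.75
position: [0.5071, 0.0754, 0.0819]
tool_rot: [2.34, 2.096, 0.001]
ft_force: [-2.6, -0.8, 7.6]
grip_width: 0.006
grip_force: 3.8
```

drive_effector:
  offsets:
    - {"d":[0,0.016,0],"jaw":0}
    - {"d":[0,0.032,0],"jaw":0}
    - {"d":[0,0.048,0],"jaw":0}
    - {"d":[0,0.06,0],"jaw":0}
    - {"d":[0,0.06,0],"jaw":0}

```text
time: 8.25
position: [0.5232, 0.0736, 0.0821]
tool_rot: [2.339, 2.094, 0.003]
ft_force: [-0.3, -1.6, 5.8]
grip_width: 0.004
grip_force: 3.1
```

To row units: -0.149 m is -0.596, -0.112 m is -0.448.

drive_effector:
  offsets:
    - {"d":[0,0,-0.16],"jaw":0}
    - {"d":[0,-0.04,-0.32],"jaw":0}
    - {"d":[0,-0.08,-0.48],"jaw":1}
    - {"d":[-0.04,-0.12,-0.596],"jaw":1}
    - {"d":[-0.2,-0.2,-0.596],"jaw":1}
    - {"d":[-0.36,-0.288,-0.596],"jaw":1}
    - {"d":[-0.448,-0.288,-0.596],"jaw":1}
    - {"d":[-0.448,-0.288,-0.596],"jaw":1}
    - {"d":[-0.448,-0.288,-0.596],"jaw":1}
    - {"d":[-0.448,-0.288,-0.596],"jaw":1}

```text
time: 9.25
position: [0.438, -0.0283, 0.2295]
tool_rot: [-2.338, -2.098, -0.0]
ft_force: [-0.2, 1.4, 0.1]
grip_width: 0.65
grip_force: 0.0
```

```bash
python3 - <<'E'
from h import *
im,c=shot("wrist")
u,v=proj(c,(.434,.012,.034)); u=int(u);v=int(v)
y0,x0=v-45,u-45
print(x0,y0,c[0][:3,3]); cv2.imwrite("pics/w6.png",cv2.resize(im[y0+20:y0+70,x0+15:x0+65],None,fx=12,fy=12,interpolation=cv2.INTER_CUBIC))
E
```

```text
226 101 [0.44565815 0.04852265 0.39198458]
```

View pics/w6.png

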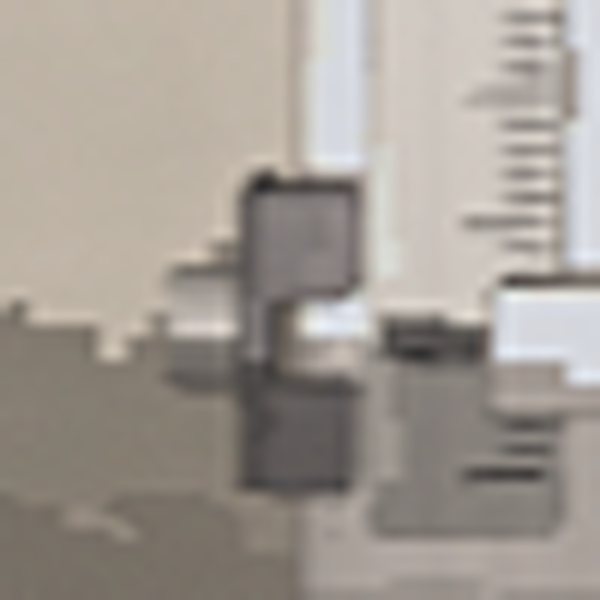

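The pointer (about row 335) now stands in the notch middle (lugs 178–295 and 375–490, middle 335). Next is the cover.

To row units: 0.237 m is 0.948, 0.2 m is 0.8.

drive_effector:
  offsets:
    - {"d":[0.16,0.08,0],"jaw":0}
    - {"d":[0.32,0.16,0],"jaw":0}
    - {"d":[0.48,0.24,0],"jaw":0}
    - {"d":[0.64,0.268,0],"jaw":0}
    - {"d":[0.8,0.268,0],"jaw":0}
    - {"d":[0.948,0.268,0],"jaw":0}
    - {"d":[0.948,0.268,0],"jaw":0}
    - {"d":[0.948,0.268,0],"jaw":0}
    - {"d":[0.948,0.268,0.16],"jaw":0}
    - {"d":[0.948,0.268,0.32],"jaw":0}
    - {"d":[0.948,0.268,0.48],"jaw":0}
    - {"d":[0.948,0.268,0.536],"jaw":0}
    - {"d":[0.948,0.268,0.536],"jaw":0}
    - {"d":[0.948,0.268,0.536],"jaw":0}
    - {"d":[0.948,0.268,0.536],"jaw":0}

```text
time: 10.8
position: [0.5322, 0.1991, 0.0981]
tool_rot: [2.339, 2.094, 0.006]
ft_force: [-0.4, 0.1, -0.3]
grip_width: -0.001
grip_force: 0.0
```

```bash
python3 - <<'E'
from h import *
im,c=shot("side"); cv2.imwrite("pics/s7.png",cv2.resize(im[120:340,200:400],None,fx=2.7,fy=2.7))
p=get_state()["position"][:2]-[.5064,-.0088]; print(p@[.993,-.1187],p@[.1187,.993])
E
```

```text
0.0007716135158626104 0.2094880111582953
```

View pics/s7.png

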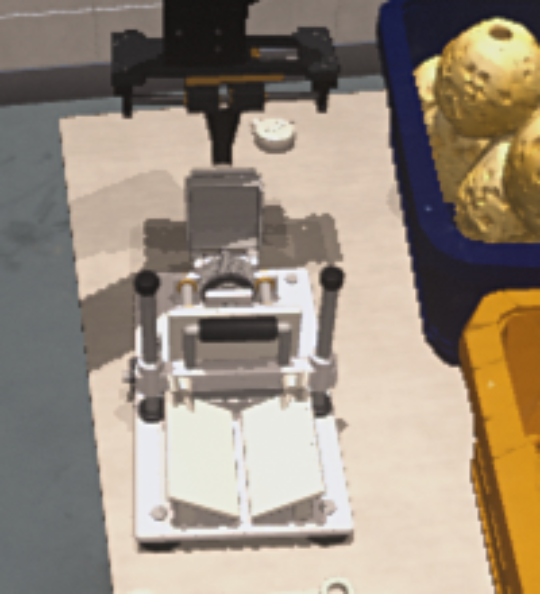

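The side view shows the hand centred behind the open cover, with the wing nut clear of it. Pushing now.

To row units: -0.108 m is -0.432, -0.098 m is -0.392.

drive_effector:
  offsets:
    - {"d":[-0.06,0,0],"jaw":0}
    - {"d":[-0.1,0,0],"jaw":0}
    - {"d":[-0.128,0,-0.02],"jaw":0}
    - {"d":[-0.16,0,-0.04],"jaw":0}
    - {"d":[-0.196,0,-0.056],"jaw":0}
    - {"d":[-0.232,0,-0.072],"jaw":0}
    - {"d":[-0.272,0,-0.088],"jaw":0}
    - {"d":[-0.312,0,-0.092],"jaw":0}
    - {"d":[-0.352,0,-0.092],"jaw":0}
    - {"d":[-0.392,0,-0.08],"jaw":0}
    - {"d":[-0.432,0,-0.068],"jaw":0}
    - {"d":[-0.432,0,-0.068],"jaw":0}

```text
time: 12.05
position: [0.518, 0.0885, 0.1115]
tool_rot: [2.343, 2.092, -0.003]
ft_force: [-0.4, 0.9, -0.5]
grip_width: 0.001
grip_force: 0.0
```

drive_effector:
  offsets:
    - {"d":[-0.032,0,0.024],"jaw":0}
    - {"d":[-0.064,0,0.052],"jaw":0}
    - {"d":[-0.08,0,0.068],"jaw":0}
    - {"d":[-0.092,0,0.08],"jaw":0}
    - {"d":[-0.092,0,0.08],"jaw":0}

```text
time: 12.55
position: [0.5157, 0.0686, 0.0924]
tool_rot: [-2.34, -2.096, 0.0]
ft_force: [-1.3, 0.4, 3.0]
grip_width: 0.008
grip_force: 1.5
```

To row units: 0.003 m is 0.012, 0.002 m is 0.008.

drive_effector:
  offsets:
    - {"d":[0,0,0.008],"jaw":0}
    - {"d":[0,0,0.012],"jaw":0}
    - {"d":[0,0,0.012],"jaw":0}

```text
time: 12.85
position: [0.5159, 0.0686, 0.0922]
tool_rot: [2.34, 2.097, -0.001]
ft_force: [-7.9, -0.5, 19.4]
grip_width: 0.006
grip_force: 9.7
```

drive_effector:
  offsets:
    - {"d":[0,0,-0.16],"jaw":0}
    - {"d":[0,0,-0.32],"jaw":0}
    - {"d":[0,0,-0.48],"jaw":0}
    - {"d":[-0.12,-0.08,-0.548],"jaw":1}
    - {"d":[-0.28,-0.18,-0.548],"jaw":1}
    - {"d":[-0.416,-0.276,-0.548],"jaw":1}
    - {"d":[-0.416,-0.276,-0.548],"jaw":1}
    - {"d":[-0.416,-0.276,-0.548],"jaw":1}
    - {"d":[-0.416,-0.276,-0.548],"jaw":1}

```text
time: 13.75
position: [0.4364, -0.0264, 0.2264]
tool_rot: [-2.339, -2.098, -0.0]
ft_force: [0.1, 0.5, -0.6]
grip_width: 0.467
grip_force: 0.0
```

```bash
python3 - <<'E'
from h import *
im,c=shot("wrist"); 
u,v=proj(c,(.434,.012,.034)); u=int(u);v=int(v)
a=cv2.resize(im[v-25:v+25,u-30:u+20],None,fx=8,fy=8,interpolation=cv2.INTER_CUBIC)
s,_=shot("side"); b=cv2.resize(s[150:350,210:410],(400,400))
cv2.imwrite("pics/f8.png",np.hstack([a,b]))
E
```

```text
(no output)
```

View pics/f8.png

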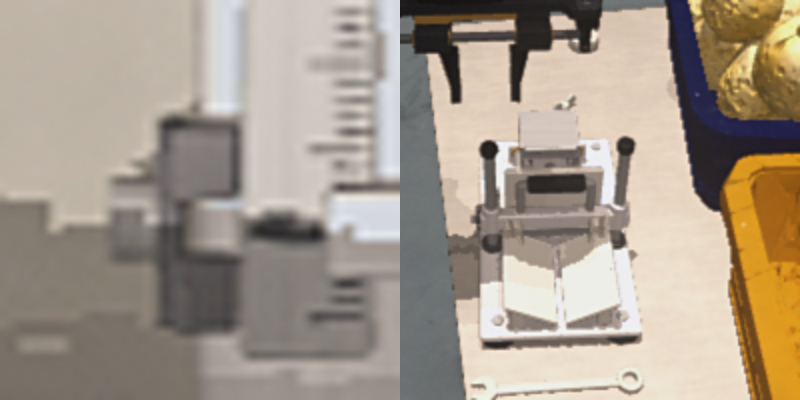

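The cover lies shut over the wheel, and the pointer (row 226) sits in the notch middle (row 224, under 0.3 mm off). The hand is clear, so I'm handing in.

```bash
python3 -c "
from bench import ctrl, camrig, workorder, get_state; print(workorder.close_job())"
```

```text
the job is handed in; nothing more can be done
None
```

I set the slice thickness with the pointer within about 0.3 mm of the notch middle by camera, pushed the splash cover fully shut, moved the hand clear, and handed the job in at about 14 s; no verdict came back.

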